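Index the weld table three notches with its ratchet handle

TASK

Fit the loose ratchet handle on the indexing table, down over the shaft and the drive pin until it lies flat, and let go of it. Then take it by its upright end grip and give it exactly three full strokes, so that the round plate with the tube corner moves on three notches, and leave the handle fitted. Turn the plate only through the handle, never by touching it, and leave the other things on the bench where they are.

Things in the scene. Friction and masses are not known exactly. Their poses are not given: they have to be found in the camera images.
- handle: Loose aluminium ratchet handle, 0.5 kg, flat on the bench, right way up. Origin: centre of the shaft hole, underside; x runs hub to end grip, z up. Hub block x = -27 to 63 mm, 50 wide, 16 thick; through holes: round 25.5 mm at x = 0, slot at x = 42 mm, 19 mm (x) by 15 mm (y). Then a bar 36 wide, 12 thick, to x = 169 mm. Balances at x = 70 mm.
- rib (a point): Centre of the handle's lifting rib: an upright rib on top of the handle, 48 mm along x (56 to 104 mm), 16 mm wide in y, its top 44 mm above the handle's underside; this point lies at x = 80 mm, 32 mm above the underside. To be pinched across its 16 mm, from above.
- grip (a point): Point on the handle's end grip: an upright black round grip 26 mm in diameter at x = 150 mm, standing from 12 to 78 mm above the handle's underside; this point lies on its axis, 48 mm above the underside.
- indexer: Fixed grey round base of the indexing table, 230 mm in diameter. Origin: on the vertical table axis at bench level. Its x axis is the direction from the table axis in which the handle points at mid stroke. A torch on a post, 170 mm high, stands 170 mm from the axis, 150 degrees counterclockwise (seen from above) from x.
- shaft_top (a point): Top of the fixed central shaft, 108 mm above the bench, 22 mm in diameter, its top 8 mm tapered to 12 mm.
- drive_pin (a point): Top of the upright drive pin on the driver arm, 42 mm from the shaft axis, 98 mm above the bench, 12 mm in diameter, its top 6 mm tapered to 6 mm. It swings with the driver arm; the direction from shaft to pin is the x direction of the fitted handle.
- seat (a point): Point on the shaft axis at the driver arm's flat top, 74 mm above the bench, where the fitted handle's origin lies; x towards the drive pin, z up, turns with the arm. Shaft stands 34 mm, pin 24 mm above this face. The arm is 40 mm wide and 112 mm long; a second arm with the spring pawl (top 96 to 104 mm above the bench) points 110 degrees clockwise from it.
- driver (a joint): Angle of driver arm and fitted handle, rad: 0 at the back stop, 0.70 at the forward stop, 0.35 along indexer x. Growing (counterclockwise from above) drives the plate; going back, the pawl clicks over a tooth below about 0.17. Full stroke: back stop to forward stop. Starts near the forward stop, stays where left. About 5 N at the end grip forward, 1 to 2 N back; 0.04 rad play on the pin.
- turntable (a joint): Angle turned by the round plate, rad, 0 at the start, increasing counterclockwise from above; one notch is 0.5236. It stays where it is left.
- index_plate: Round steel plate on the table axis, 240 mm in diameter, top 52 mm above the bench; 12 raised radial ribs (ratchet teeth, top at 60 mm) 61 to 83 mm from the axis; at its rim a welded square-tube corner (top 97 mm above the bench), starting 60 degrees counterclockwise of indexer x and coming under the torch after three notches. Origin on the axis at bench level.
- tape_measure: Yellow tape measure, 65 x 35 x 62 mm, near the handle. Origin: centre of underside. Leave alone.
- tube_offcut: Square steel tube offcut, 100 x 40 x 40 mm, near the handle. Origin: centre of underside. Leave alone.
- grinder: Blue angle grinder, 250 mm long, 65 mm high. Origin: under its motor body. Leave alone.
- pliers: Green-handled pliers, 175 mm long, lying flat just beyond the indexing table. Origin: under the pivot. Leave alone.
- screwdriver: Screwdriver with black handle lying at the left side, near the grinder. Leave alone.
- spray_can: Grey spray can, 64 mm in diameter, 160 mm tall. Origin: centre of underside. Leave alone.

How it is judged:
By the outcome, as a careful person would: the job done as asked, in the order asked, and still so for the second after the job is handed in, with the robot touching nothing.
It also fails if it takes over 72 s, if anything falls off the work surface, if the arm or the gripper's body presses on something with over 40 N, if the wrist force passes 120 N, or if a joint passes its speed limit or range.

ROBOT

A 7-joint arm with a two-finger parallel gripper is mounted at the origin on the work surface. World frame = base frame: x ahead of the robot, y to its left, z up, the work surface at z = 0. Lengths are in mm, angles in rad, forces in N, time in s.
With the tool pointing down it reaches from about 400 to 875 mm from the base axis. Payload 19.3 kg.
Tool frame: the origin (TCP) lies at the very end of the fingers, on their centre line; the grasp point (between the pads) lies 19 mm behind it; z points along the fingers, y is the line along which they close (so a half turn about z gives the same grasp; the last joint's range is limited). The gripper opens to 85 mm and grips with 20 to 120 N. Pads are 22 mm wide; open, the fingers measure 114 mm over their backs; the gripper's body (76 mm by 85 mm) begins 54 mm behind the grasp point. The pads swing forward as they close: fully open they stand 13 mm farther back than shut.
Start: joints at [-1.355, 0.521, -0.036, 1.599, 0.021, 1.021, -0.113], TCP at [176.222, 599.634, 231.291] pointing down, gripper open.
Joint ranges: [-2.91, 2.91], [-0.3, 2.13], [-1.5, 1.42], [0.17, 2.43], [-1.26, 4.41], [0.16, 1.93], [-2.52, 2.52]. Speed limits (rad/s): [1.89, 1.89, 2.39, 2.39, 3.01, 3.01, 3.01].

INTERFACE

Orientations are given as a unit quaternion [w, x, y, z].
In Python, from bench import robot, eyes, recognise, regions_of, mark_of gives the robot as it stands.
- The arm moves only by the shell command python3 -m pendant 'ROWS' [OPENING]. ROWS is JSON, a list of rows, each a list of 2 entries, a list of its own where there are three numbers: the shift along the tool's x, y, z in m, then the turn about the tool's z in rad. A call has 1 to 12 rows; each row shifts and turns the commanded pose from where the row before left it, along the tool's axes as they then stand; what a row does not reach is not made up. A row lasts 1/12 s, in which the tool goes at most 41.7 mm and 7.16 degrees, less where a joint would pass 70% of its speed; a pose out of reach is approached as far as the arm can. A call with a gripper value outside its range is refused whole. OPENING is the finger opening in m, from 0 to 0.0854, set as the call begins (- or left out, the last holds). The fingers move at their own pace and stop on an object; the grip force is fixed at half the most. Time passes only in rows, so rows that do not move let the fingers close. It gives the time, the measured TCP pose, the force, the opening and the grip force at its end, in the units of the state.
- robot.get_state(): the state, without advancing time (a new reading comes with each control period).
- eyes.snapshot(name): name is "side" or "top" or "wrist"; returns the picture (400x640x3 uint8, blue, green, red); there is no depth.
- eyes.camera_info(name): a dict with "vfov" (degrees; the focal length in pixels is half the picture's height over the tangent of half this angle, whatever the lens; pixels are square), "cx", "cy" (the principal point, pixels), "world_from_camera" (4x4, takes a point from camera to world coordinates); the wrist camera has in their place "tool_from_camera" (4x4, takes a point from camera to tool coordinates, whose origin is the TCP and whose axes are the flange's). Camera axes: x right, y down, z forward; pixel columns grow to the right and rows downward; lengths in mm; the calibration is good to about 2 mm. The wrist camera is an equidistant fisheye: a pixel r from the principal point sees the ray r / f radians off the axis. A picture is of the moment at which its call begins: read the wrist's pose just before it. camera_info takes no time and is no camera call.
- robot.job_done(): hands the job in; it is judged then, once.
Trained networks look in the newest picture that a camera, given by its name, has taken for a name from the list of things; names that differ only in an ending like _2 or _b are one class to them, and where a whole thing is asked for, a point or a joint stands for the part that bears it (a point fixed in the world has none). Each returns a list of dicts, best first, with "conf" (0 to 1); they miss things now and then, are a little off and sometimes report something else, mostly with a low value. They report only what shows in the picture. A call takes as long as a camera call.
- recognise(target, camera): "box" ([centre column, centre row, width, height] in pixels, round what is visible of it).
- regions_of(target, camera): "mask" (400x640 bool, what is visible of it) and "box" ([centre column, centre row, width, height] in pixels, round what is visible of it).
- mark_of(target, camera): "xy" ([column, row] in pixels: a listed point, or the origin of a listed thing).
The state is a dict: "time": time; "joint_pos": joint angles; "joint_vel": joint speeds; "effort": joint torques, N m; "tcp_pos": TCP position; "ee_rot": TCP orientation; "ft_force": force on the tool from outside, world axes, zero at the start; "moment": the same for the moment, N m; "finger_gap": finger opening in mm; "gripper_force": force on a finger pad.
Only numpy, scipy, OpenCV 4.12 (cv2) and the standard library are available. Lean on these libraries where they do the work, as an engineer would, in place of code of your own. Each camera call takes 0.05 s, during which the arm holds its last target. There are 200 camera calls.

## Working session

There is one attempt and no reset: what is moved stays moved. The work goes in short steps, Python scripts to look and compute and a shell command to move; the robot and the scene stay as the last step left them, time stands still between calls to the robot, and variables do not carry over. Pictures are saved under pics/ and viewed, at most 14 in all, crops included, and the job is handed in when it is done.

```bash
ls; mkdir -p pics
cat > h.py <<'E'
import numpy as np, cv2
from scipy.spatial.transform import Rotation as R
from bench import robot, eyes, recognise, regions_of, mark_of
def T():
    s=robot.get_state(); q=np.array(s["ee_rot"]); M=np.eye(4)
    M[:3,:3]=R.from_quat(q[[1,2,3,0]]).as_matrix(); M[:3,3]=s["tcp_pos"]; return M
def ray(cam,px,M=None):
    i=eyes.camera_info(cam); f=200/np.tan(np.radians(i["vfov"])/2)
    d=np.array([px[0]-i["cx"],px[1]-i["cy"]],float)
    if cam=="wrist":
        r=np.hypot(*d); a=r/f; v=np.r_[d/max(r,1e-9)*np.sin(a),np.cos(a)]; W=M@np.array(i["tool_from_camera"])
    else: v=np.r_[d/f,1]; W=np.array(i["world_from_camera"])
    v=W[:3,:3]@v; return W[:3,3],v/np.linalg.norm(v)
def atz(cam,px,z,M=None):
    o,v=ray(cam,px,M); return o+v*(z-o[2])/v[2]
def tri(rs):
    A=np.zeros((3,3));b=np.zeros(3)
    for o,v in rs: P=np.eye(3)-np.outer(v,v);A+=P;b+=P@o
    x=np.linalg.solve(A,b); return x,[np.linalg.norm((np.eye(3)-np.outer(v,v))@(x-o)) for o,v in rs]
E
cat > m.py <<'E'
from h import *
np.set_printoptions(precision=1,suppress=True)
s=robot.get_state();print(s["time"],s["tcp_pos"],s["ee_rot"])
M=T();ims={c:eyes.snapshot(c) for c in("side","top","wrist")}
for c in("side","top"): cv2.imwrite(f"pics/{c}1.png",ims[c])
cv2.imwrite("pics/wrist1.png",ims["wrist"])
for t in("handle","rib","grip","shaft_top","drive_pin","seat","indexer"):
    rs=[]
    for c in ims:
        m=mark_of(t,c)
        if m and m[0]["conf"]>.3: r=ray(c,m[0]["xy"],M);rs.append(r);print(t,c,np.array(m[0]["xy"]),round(m[0]["conf"],2))
    if len(rs)>1: print("  ",*tri(rs))
E
python3 m.py
```

```text
pics
0.0 [176.1 599.3 230.8] [-0.   0.1  1.  -0. ]
handle side [328.8 288.1] 0.67
handle top [418.9 210.4] 0.64
handle wrist [ 66.3 377. ] 0.75
   [ 506.6 -246.6   -4.3] [np.float64(4.225353554256658), np.float64(14.93263398376256), np.float64(11.938122255299294)]
rib side [338.7 299.8] 0.91
rib top [444.8 201.6] 0.59
rib wrist [ 51.1 385.4] 0.69
   [ 522.6 -319.6   25. ] [np.float64(5.043865148150151), np.float64(7.7614739591709405), np.float64(8.951039133499894)]
grip side [353.2 311.2] 0.8
grip top [474.5 192.1] 0.71
grip wrist [ 40.7 395.1] 0.85
   [ 545.7 -393.7   54.9] [np.float64(5.2016316410846715), np.float64(6.6813187587217655), np.float64(10.252100803533413)]
shaft_top side [318.9 176.1] 0.92
shaft_top top [276.1 190.3] 0.73
   [543.7 151.3 116.3] [np.float64(5.6251832675882145), np.float64(5.625183267588312)]
drive_pin side [322.5 184. ] 0.79
drive_pin top [294.4 186. ] 0.63
   [551.5 102.8 114.6] [np.float64(1.6319915643113514), np.float64(1.6319915643112495)]
seat side [314.6 183.2] 0.84
indexer side [314.5 208.2] 0.73
indexer wrist [170.1 391.4] 0.81
   [538.6 151.1  -4. ] [np.float64(7.08444862990769), np.float64(7.084448629907707)]
```

View pics/side1.png

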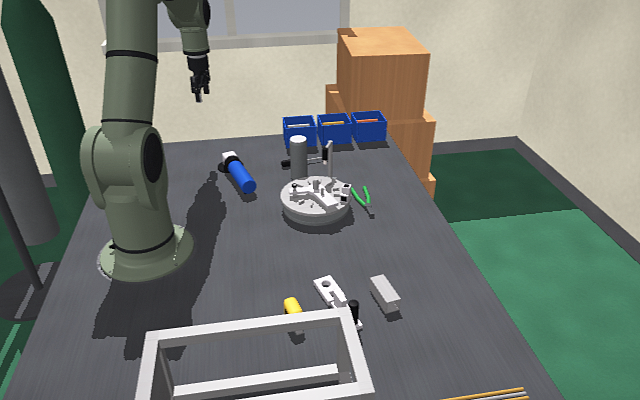

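View pics/top1.png

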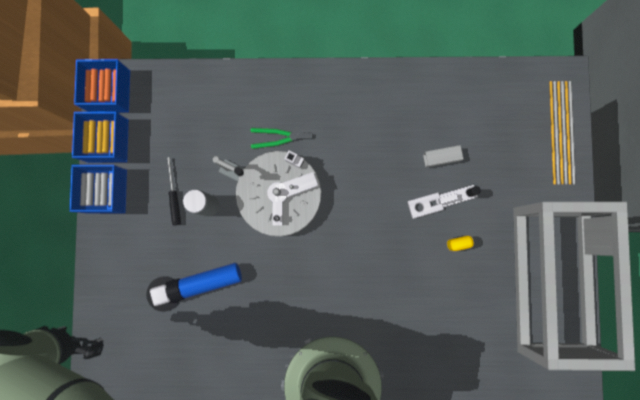

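The side picture shows the handle (hub about 325,285, grip 353,311) between the yellow tape and the tube offcut, with the indexer at (315,200). The top picture shows the hub at (419,208), the grip at (474,192), the shaft at (278,192) and the driver arm pointing to (316,180). I'll move over the indexer at a safe height for a closer look.

```bash
cat > go.py <<'E'
# usage: go.py x y z [yaw of tool y, deg] n : per-row tool shift (m) and turn for n equal rows (from measured pose)
from h import *
import sys
def plan(t,n,yaw=None):
    M=T(); p=M[:3,3]; Rr=M[:3,:3]
    cur=np.arctan2(Rr[1,1],Rr[0,1])
    tot=0 if yaw is None else -((np.radians(yaw)-cur+np.pi/2)%np.pi-np.pi/2)
    rows=[]
    for k in range(n):
        Rk=Rr@R.from_euler('z',tot*k/n).as_matrix()
        rows.append([*np.round(Rk.T@(np.array(t)-p)/n/1000,4),round(tot/n,4)])
    print("pos",p.round(1),"yaw_y",round(np.degrees(cur),2),"tilt",Rr[:,2].round(3))
    for r in rows[:1] if tot==0 else rows: print([[float(v) for v in r[:3]],float(r[3])])
if __name__=="__main__":
    a=[float(v) for v in sys.argv[1:]]
    plan(a[:3],int(a[-1]),a[3] if len(a)==5 else None)
E
python3 go.py 420 200 360 16; python3 go.py 480 150 340 17 17
```

```text
pos [176.2 599.6 231.3] yaw_y 73.62 tilt [-0. -0. -1.]
[[-0.0217, -0.0197, -0.008], 0.0]
pos [176.2 599.6 231.3] yaw_y 73.62 tilt [-0. -0. -1.]
[[-0.0246, -0.0203, -0.0064], 0.0581]
[[-0.0257, -0.0189, -0.0064], 0.0581]
[[-0.0268, -0.0173, -0.0064], 0.0581]
[[-0.0278, -0.0158, -0.0064], 0.0581]
[[-0.0286, -0.0141, -0.0064], 0.0581]
[[-0.0294, -0.0124, -0.0064], 0.0581]
[[-0.0301, -0.0107, -0.0064], 0.0581]
[[-0.0306, -0.0089, -0.0064], 0.0581]
[[-0.0311, -0.0071, -0.0064], 0.0581]
[[-0.0315, -0.0053, -0.0064], 0.0581]
[[-0.0317, -0.0035, -0.0064], 0.0581]
[[-0.0319, -0.0016, -0.0064], 0.0581]
[[-0.0319, 0.0002, -0.0064], 0.0581]
[[-0.0319, 0.0021, -0.0064], 0.0581]
[[-0.0317, 0.0039, -0.0064], 0.0581]
[[-0.0314, 0.0058, -0.0064], 0.0581]
[[-0.031, 0.0076, -0.0064], 0.0581]
```

```bash
python3 -m pendant '[[[-0.025,-0.020,-0.012],0.058],[[-0.026,-0.019,-0.012],0.058],[[-0.027,-0.017,-0.010],0.058],[[-0.028,-0.016,-0.008],0.058],[[-0.029,-0.014,-0.008],0.058],[[-0.029,-0.012,-0.008],0.058],[[-0.030,-0.011,-0.006],0.058],[[-0.031,-0.009,-0.006],0.058],[[-0.031,-0.007,-0.006],0.058],[[-0.031,-0.005,-0.006],0.058],[[-0.032,-0.003,-0.006],0.058],[[-0.032,-0.002,-0.006],0.058]]'
python3 -m pendant '[[[-0.032,0,-0.006],0.058],[[-0.032,0.002,-0.006],0.058],[[-0.032,0.004,0],0.058],[[-0.031,0.006,0],0.058],[[-0.031,0.008,0],0.058],[[0,0,0],0],[[0,0,0],0]]'
sed -i 's/"pics\/{c}1/"pics\/{c}2/;s/wrist1/wrist2/' m.py; python3 m.py; python3 go.py 480 150 340 17 1
```

```text
time: 2.2
tcp_pos: [393.2, 281.5, 325.8]
ee_rot: [-0.0, 0.473, 0.881, 0.0]
ft_force: [0.4, 0.8, 0.5]
finger_gap: 85.1
gripper_force: 0.0
time: 2.78
tcp_pos: [483.3, 149.5, 337.3]
ee_rot: [0.0, 0.595, 0.804, -0.0]
ft_force: [0.2, 1.7, 0.3]
finger_gap: 85.4
gripper_force: 0.0
2.7833 [483.3 149.5 337.3] [ 0.   0.6  0.8 -0. ]
handle side [328.5 286.5] 0.87
handle top [419.2 210.3] 0.63
handle wrist [275.9 341.3] 0.55
   [ 503.2 -248.8    0.5] [np.float64(6.174378096243729), np.float64(11.29312119623532), np.float64(5.255655519191251)]
rib side [338.5 299. ] 0.96
rib top [445.7 200.3] 0.64
rib wrist [277.5 343.1] 0.34
   [ 522.3 -302.6  -17.1] [np.float64(15.924569516029804), np.float64(26.574185557836042), np.float64(24.107539298359146)]
grip side [353.7 312.4] 0.83
grip top [473.8 196.2] 0.71
grip wrist [435.3 214.3] 0.5
   [ 623.1 -183.9  -77.3] [np.float64(79.15357462188712), np.float64(251.55920837847367), np.float64(302.3038578817051)]
shaft_top side [317.6 178.4] 0.91
shaft_top top [277.4 191.7] 0.66
shaft_top wrist [364.6 181.4] 0.98
   [540.6 150.3 108.2] [np.float64(4.267248772993264), np.float64(5.517633581865287), np.float64(1.7804493705925954)]
drive_pin side [321.5 185.8] 0.6
drive_pin top [292.3 183.2] 0.62
drive_pin wrist [366.6 210.3] 0.95
   [556.4 112.4 101.9] [np.float64(4.866083330211343), np.float64(3.760894949655478), np.float64(3.070157962408727)]
seat side [314.2 184.4] 0.6
seat top [279.2 191.8] 0.92
seat wrist [360.1 177.3] 0.64
   [536.3 148.9  87.2] [np.float64(3.2388811223623373), np.float64(2.5933994112700582), np.float64(3.1690103361907296)]
indexer side [317.1 206.6] 0.73
indexer top [280.1 194. ] 0.64
indexer wrist [355.5 162. ] 0.94
   [541.6 153.5  -5.7] [np.float64(1.2768324048165964), np.float64(1.8378913562722548), np.float64(0.812859250005423)]
pos [482.7 150.8 337.3] yaw_y 17.13 tilt [-0. -0. -1.]
[[0.0, -0.0028, -0.0027], 0.0022]
```

View pics/wrist2.png

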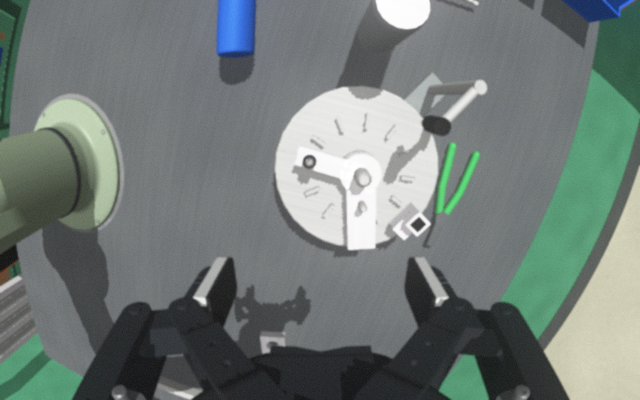

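The wrist picture shows the shaft at (362,178), the pin at (361,208), and the driver arm pointing down to (360,245). The tube corner is at (412,225), the torch at (460,105) and the pliers at (455,180). Next I'll go over the handle.

```bash
python3 - <<'E'
from h import *
M=T();print("j",np.round(robot.get_state()["joint_pos"],2))
a=atz("wrist",[364.6,181.4],108,M);b=atz("wrist",[366.6,210.3],98,M);print(a,b,np.degrees(np.arctan2(*(b-a)[[1,0]])))
E
python3 go.py 500 -318 300 13
```

```text
j [-0.74  0.23  0.39  1.78 -0.1   1.15 -0.02]
[541.15768539 153.18777121 108.        ] [559.14484553 114.83498224  98.        ] -64.87378745875532
pos [482.7 150.8 337.3] yaw_y 17.13 tilt [-0. -0. -1.]
[[-0.0349, -0.0093, 0.0029], 0.0]
```

```bash
python3 -m pendant '[[[-0.035,-0.009,0.003],0],[[-0.035,-0.009,0.003],0],[[-0.035,-0.009,0.003],0],[[-0.035,-0.009,0.003],0],[[-0.035,-0.009,0.003],0],[[-0.035,-0.009,0.003],0],[[-0.035,-0.009,0.003],0],[[-0.035,-0.009,0.003],0],[[-0.035,-0.009,0.003],0],[[-0.035,-0.009,0.003],0],[[-0.035,-0.009,0.003],0],[[-0.035,-0.009,0.003],0]]'
python3 -m pendant '[[[-0.033,-0.009,0.003],0],[[0,0,0],0],[[0,0,0],0]]'
cat > m2.py <<'E'
from h import *
import sys
np.set_printoptions(precision=1,suppress=True)
M=T();im=eyes.snapshot("wrist");cv2.imwrite(sys.argv[1],im)
print(robot.get_state()["time"],M[:3,3],np.round(robot.get_state()["joint_pos"],2))
P={}
for t,z in zip(sys.argv[2::2],sys.argv[3::2]):
    m=mark_of(t,"wrist")
    if m: P[t]=atz("wrist",m[0]["xy"],float(z),M);print(t,np.array(m[0]["xy"]),round(m[0]["conf"],2),P[t])
k=list(P)
for i in range(len(k)):
    for j in range(i):
        d=P[k[i]]-P[k[j]];print(k[j],k[i],"dist",np.hypot(*d[:2]).round(1),"ang",np.degrees(np.arctan2(d[1],d[0])).round(1))
E
python3 m2.py pics/wrist3.png handle 0 rib 32 grip 48
```

```text
time: 4.98
tcp_pos: [503.0, -284.1, 301.1]
ee_rot: [0.0, 0.594, 0.805, 0.0]
ft_force: [0.9, -0.2, 0.7]
finger_gap: 85.2
gripper_force: 0.0
time: 5.23
tcp_pos: [503.5, -318.5, 297.7]
ee_rot: [-0.0, 0.595, 0.804, -0.001]
ft_force: [0.2, -0.2, 0.5]
finger_gap: 85.3
gripper_force: 0.0
5.2833 [ 503.5 -318.5  297.7] [ 0.1  0.5  0.6  1.6 -0.3  1.1  1. ]
handle [335.8 113. ] 0.95 [ 505.7 -248.1    0. ]
rib [335.2 171.7] 0.62 [ 526.9 -322.9   32. ]
grip [333.1 227.6] 0.75 [ 546.4 -395.3   48. ]
handle rib dist 77.8 ang -74.2
handle grip dist 152.7 ang -74.6
rib grip dist 74.9 ang -74.9
```

View pics/wrist3.png

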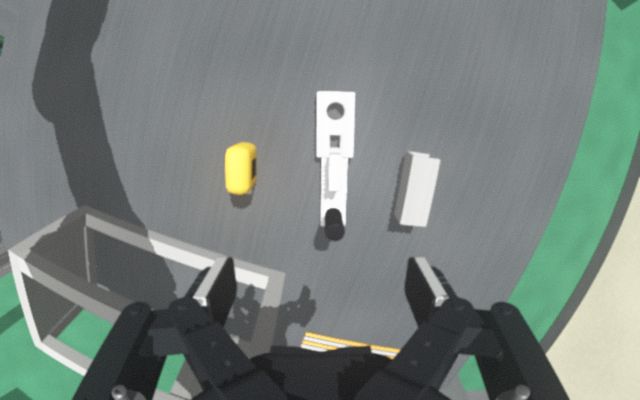

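The wrist picture shows the handle's hole at (336,112), its slot at (335,141), its rib at (336,172) and its grip at (333,225). The tape at (240,168) and the offcut at (418,190) both leave room for the fingers. I'll descend for a closer check.

```bash
python3 go.py 526.5 -323.2 140 15.4 5
```

```text
pos [ 504.7 -315.4  298.4] yaw_y 17.22 tilt [ 0.  0. -1.]
[[-0.0028, 0.0037, 0.0317], 0.0063]
[[-0.0028, 0.0037, 0.0317], 0.0063]
[[-0.0027, 0.0037, 0.0317], 0.0063]
[[-0.0027, 0.0037, 0.0317], 0.0063]
[[-0.0027, 0.0038, 0.0317], 0.0063]
```

```bash
python3 -m pendant '[[[-0.0025,0.0037,0.032],0.006],[[-0.0025,0.0037,0.032],0.006],[[-0.0025,0.0037,0.032],0.006],[[-0.0025,0.0037,0.032],0.006],[[-0.0025,0.0037,0.032],0.006],[[0,0,0],0],[[0,0,0],0]]' 0.055
python3 m2.py pics/wrist4.png handle 0 rib 32 grip 48; python3 m2.py pics/wrist4.png handle 0 rib 32 grip 48;python3 go.py 526.5 -323.2 140 15.4 1
```

```text
time: 6.02
tcp_pos: [525.4, -322.4, 138.1]
ee_rot: [-0.001, 0.605, 0.796, -0.0]
ft_force: [1.2, -0.1, 1.3]
finger_gap: 54.5
gripper_force: 0.0
6.0667 [ 525.4 -322.4  138.1] [ 0.1  0.7  0.5  1.7 -0.4  0.8  1.1]
handle [320.9 108.5] 0.92 [ 506.5 -248.3    0. ]
rib [318.8 200.4] 0.55 [ 525.1 -321.8   32. ]
grip [318.7 284.9] 0.76 [ 544.8 -393.1   48. ]
handle rib dist 75.8 ang -75.8
handle grip dist 149.7 ang -75.2
rib grip dist 73.9 ang -74.6
6.2667 [ 526.3 -323.6  140.6] [ 0.1  0.7  0.5  1.7 -0.4  0.8  1.1]
handle [319.1 106.1] 0.94 [ 506.  -248.1    0. ]
rib [320.2 200.4] 0.81 [ 527.9 -323.7   32. ]
grip [318.2 280.9] 0.56 [ 544.9 -392.1   48. ]
handle rib dist 78.6 ang -73.9
handle grip dist 149.1 ang -74.9
rib grip dist 70.5 ang -76.0
pos [ 525.9 -323.3  139.3] yaw_y 15.42 tilt [ 0.001 -0.    -1.   ]
[[-0.0, 0.0006, -0.0007], 0.0003]
```

```bash
python3 -m pendant '[[[0,0.0003,0.03],0],[[0,0,0.03],0],[[0,0,0.03],0],[[0,0,0.015],0],[[0,0,0.01],0],[[0,0,0.005],0],[[0,0,0],0]]' && python3 -m pendant '[[[0,0,0],0],[[0,0,0],0],[[0,0,0],0],[[0,0,0],0],[[0,0,0],0],[[0,0,0],0]]' 0
```

```text
time: 7.0
tcp_pos: [525.8, -323.3, 18.1]
ee_rot: [-0.0, 0.606, 0.795, -0.0]
ft_force: [-0.5, -0.6, 0.3]
finger_gap: 55.2
gripper_force: 0.0
time: 7.5
tcp_pos: [526.4, -323.6, 19.5]
ee_rot: [0.001, 0.606, 0.796, 0.0]
ft_force: [-2.1, 0.4, 9.6]
finger_gap: 15.0
gripper_force: 59.6
```

```bash
python3 -m pendant '[[[0,0,-0.01],0],[[0,0,-0.02],0],[[0,0,-0.03],0],[[0,0,-0.04],0],[[0,0,-0.04],0],[[0,0,-0.02],0],[[0,0,0],0],[[0,0,0],0]]'
python3 - <<'E'
from h import *
np.set_printoptions(precision=1,suppress=True)
M=T();im=eyes.snapshot("wrist");cv2.imwrite("pics/w5.png",im)
Mi=np.linalg.inv(M); z0=M[2,3]-18
for t,z in(("handle",0),("rib",32),("grip",48)):
    m=mark_of(t,"wrist")
    if m:
        p=atz("wrist",m[0]["xy"],z0+z,M);print(t,m[0]["xy"],m[0]["conf"],"tool",(Mi@np.r_[p,1])[:3])
s=robot.get_state();print(s["moment"],s["ft_force"])
E
```

```text
time: 8.17
tcp_pos: [526.1, -323.1, 179.5]
ee_rot: [0.001, 0.606, 0.796, 0.0]
ft_force: [0.1, 0.7, -6.0]
finger_gap: 15.0
gripper_force: 59.2
rib [322.3, 269.4] 0.8 tool [  5.1   2.3 -14. ]
[-0.   0.1  0. ] [ 0.1  0.6 -5.1]
```

View pics/w5.png

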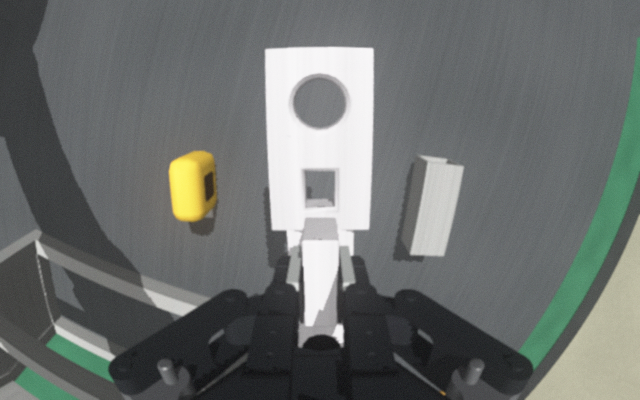

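The wrist picture shows the handle held level: hole rim at (320,101), slot at (320,187), hub edges at columns 266 and 373. I'll compute the hole's position in the tool frame.

```bash
cat > hub.py <<'E'
from h import *
np.set_printoptions(precision=1,suppress=True)
def hub(im,ztop):  # ztop: hub top face in tool z (mm); returns hole centre, slot centre, in tool frame
    M=np.eye(4); g=cv2.cvtColor(im,cv2.COLOR_BGR2GRAY); b=(g>170).astype(np.uint8)
    cs,h=cv2.findContours(b,cv2.RETR_CCOMP,cv2.CHAIN_APPROX_NONE); out=[]
    for c,hh in zip(cs,h[0]):
        if hh[3]>=0 and cv2.contourArea(c)>300:
            p=np.array([atz("wrist",q,ztop,M)[:2] for q in c[:,0,:]],np.float32)
            (x,y),(w,l),a=cv2.minAreaRect(p); e,r=cv2.minEnclosingCircle(p); out.append((x,y,w,l)); print("centre",np.array([x,y]),"size",np.array([w,l]),"circ",np.array(e),r)
        elif hh[3]<0 and cv2.contourArea(c)>5000:
            p=np.array([atz("wrist",q,ztop,M)[:2] for q in c[:,0,:]],np.float32); print("hub rect x",p[:,0].min(),p[:,0].max())
            for x0 in (45,60,75,90):
                s=p[abs(p[:,0]-x0)<1.5]; 
                if len(s): print(" x",x0,"y",s[:,1].min(),s[:,1].max())
if __name__=="__main__":
    for z in(0,3,6): print("z",z); hub(cv2.imread("pics/w5.png"),z)
E
python3 hub.py
```

```text
z 0
hub rect x -376.68533 21.510904
hub rect x -43.452415 107.94758
 x 45 y -23.24001 25.615908
 x 60 y -23.58788 25.474396
 x 75 y -23.61465 25.448095
 x 90 y -23.790546 25.188921
centre [41.6  0.8] size [15.1 18.6] circ [41.6  0.6] 11.492206573486328
centre [82.2  0.7] size [24.2 24.8] circ [82.4  0.9] 12.905729293823242
z 3
hub rect x -386.36584 20.238308
hub rect x -46.096714 108.5001
 x 45 y -24.119858 26.081758
 x 60 y -24.114376 25.966328
 x 75 y -24.129932 25.956993
 x 90 y -24.327454 25.698662
centre [40.7  0.8] size [15.4 18.9] circ [40.7  0.6] 11.734862327575684Traceback (most recent call last):
  File "hub.py", line 16, in <module>
    for z in(0,3,6): print("z",z); hub(cv2.imread("pics/w5.png"),z)
                                   ~~~^^^^^^^^^^^^^^^^^^^^^^^^^^^^^
  File "hub.py", line 8, in hub
    p=np.array([atz("wrist",q,ztop,M)[:2] for q in c[:,0,:]],np.float32)
                ~~~^^^^^^^^^^^^^^^^^^
  File "h.py", line 15, in atz
    o,v=ray(cam,px,M); return o+v*(z-o[2])/v[2]
        ~~~^^^^^^^^^^
  File "h.py", line 8, in ray
    i=eyes.camera_info(cam); f=200/np.tan(np.radians(i["vfov"])/2)
ValueError: time passes only in moves, steps and waits
```

```bash
sed -i 's/^def T():/import json,os\ndef info(c):\n    f=f"ci_{c}.json"\n    if not os.path.exists(f): json.dump({k:np.asarray(v).tolist() for k,v in eyes.camera_info(c).items()},open(f,"w"))\n    return json.load(open(f))\nINF={c:info(c) for c in("side","top","wrist")}\ndef T():/; s/i=eyes.camera_info(cam)/i=INF[cam]/' h.py
python3 go.py 598 29 152 25 11; python3 -c "
from h import *
print(np.round(INF['wrist']['tool_from_camera'],2),INF['wrist']['vfov'],INF['wrist']['cx'])"
```

```text
pos [ 525.2 -322.8  177. ] yaw_y 15.41 tilt [-0.002  0.001 -1.   ]
[[0.0291, 0.0149, 0.0023], -0.0152]
[[0.0288, 0.0153, 0.0023], -0.0152]
[[0.0286, 0.0158, 0.0023], -0.0152]
[[0.0284, 0.0162, 0.0023], -0.0152]
[[0.0281, 0.0166, 0.0023], -0.0152]
[[0.0279, 0.017, 0.0023], -0.0152]
[[0.0276, 0.0175, 0.0023], -0.0152]
[[0.0273, 0.0179, 0.0023], -0.0152]
[[0.027, 0.0183, 0.0023], -0.0152]
[[0.0268, 0.0187, 0.0023], -0.0152]
[[0.0265, 0.0191, 0.0023], -0.0152]
[[   0.     -0.95   -0.31   81.78]
 [   1.      0.      0.      1.35]
 [   0.     -0.31    0.95 -142.08]
 [   0.      0.      0.      1.  ]] 65.70646984690485 320.34925924471634
```

```bash
python3 -m pendant '[[[0.029,0.015,0.002],-0.015],[[0.029,0.015,0.002],-0.015],[[0.0285,0.016,0.002],-0.015],[[0.0285,0.016,0.002],-0.015],[[0.028,0.0165,0.002],-0.015],[[0.028,0.017,0.002],-0.015],[[0.0275,0.0175,0.002],-0.015],[[0.027,0.018,0.002],-0.015],[[0.027,0.018,0.002],-0.015],[[0.0265,0.019,0.002],-0.015],[[0.0265,0.019,0.003],-0.017],[[0,0,0],0]]'
python3 -m pendant '[[[0,0,0],0],[[0,0,0],0]]'
python3 m2.py pics/w6.png shaft_top 108 drive_pin 98; python3 go.py 598 29 152 25 1
```

```text
time: 9.37
tcp_pos: [599.2, 35.5, 153.3]
ee_rot: [-0.002, 0.534, 0.846, 0.001]
ft_force: [-0.8, 1.7, -6.1]
finger_gap: 14.7
gripper_force: 59.3
time: 9.53
tcp_pos: [598.5, 27.3, 154.5]
ee_rot: [-0.0, 0.538, 0.843, -0.001]
ft_force: [-0.4, -0.0, -4.8]
finger_gap: 15.0
gripper_force: 59.3
9.5833 [598.5  27.3 154.5] [-0.5  0.6  0.5  1.8 -0.3  0.8  0.6]
shaft_top [321.1  10.2] 0.66 [541.1 154.5 108. ]
drive_pin [315.  75.] 0.58 [554.6 116.4  98. ]
shaft_top drive_pin dist 40.4 ang -70.4
pos [598.8  26.6 155.1] yaw_y 24.87 tilt [-0. -0. -1.]
[[0.0026, 0.0003, 0.0031], -0.0022]
```

View pics/w6.png

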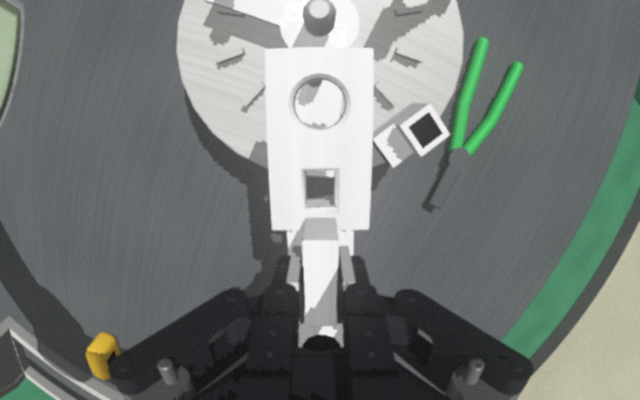

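The wrist picture shows the hub (hole at 320,101, slot at 322,188) just short of the shaft at (319,10). The arm and pin are hidden under the hub. The camera sits right above the hole, so I can align by looking through it.

```bash
python3 -m pendant '[[[0.02,0,0],0],[[0.02,0,0],0],[[0.012,0.0005,0],0],[[0.006,0.0005,0.004],0],[[0,0,0.004],0],[[0,0,0],0],[[0,0,0],0]]'
python3 m2.py pics/w7.png shaft_top 108 drive_pin 98; python3 -c "
import cv2;im=cv2.imread('pics/w7.png');cv2.imwrite('pics/w7c.png',cv2.resize(im[40:240,240:400],None,fx=3,fy=3,interpolation=cv2.INTER_CUBIC))"
```

```text
time: 10.27
tcp_pos: [575.7, 79.6, 147.0]
ee_rot: [0.0, 0.538, 0.843, -0.0]
ft_force: [0.5, 0.0, -4.1]
finger_gap: 14.6
gripper_force: 59.4
10.3167 [575.7  79.6 147. ] [-0.6  0.6  0.5  1.8 -0.3  0.8  0.5]
shaft_top [318.3 100.1] 0.64 [540.8 155.  108. ]
drive_pin [312.3 167.9] 0.96 [555.1 115.   98. ]
shaft_top drive_pin dist 42.6 ang -70.3
```

View pics/w7c.png

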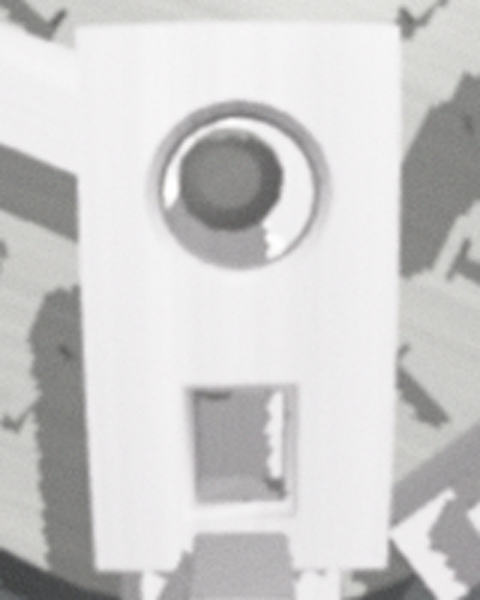

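The crop shows the shaft top at (316,99) sitting up and left of the hole centre (320,103). In the slot, only a dark pin edge shows, at its upper left (310,171). So the handle needs to turn about 5° clockwise.

```bash
python3 - <<'E'
from h import *
M=T(); 
for p in([316,99.5],[318.3,100.1]): print(atz("wrist",p,108,M).round(1))
E
python3 go.py 567.6 78 145 19.7 3
```

```text
[539.5 155.1 108. ]
[540.9 155.4 108. ]
pos [575.7  80.  147.4] yaw_y 24.91 tilt [ 0. -0. -1.]
[[0.0005, -0.0027, 0.0008], 0.0303]
[[0.0005, -0.0028, 0.0008], 0.0303]
[[0.0004, -0.0028, 0.0008], 0.0303]
```

```bash
python3 -m pendant '[[[0.0005,-0.003,0.001],0.03],[[0.0005,-0.003,0.001],0.03],[[0.0005,-0.003,0.001],0.03],[[0,0,0],0],[[0,0,0],0]]'
python3 m2.py pics/w8.png shaft_top 108 drive_pin 98; python3 -c "
import cv2;im=cv2.imread('pics/w8.png');cv2.imwrite('pics/w8c.png',cv2.resize(im[40:240,240:400],None,fx=3,fy=3,interpolation=cv2.INTER_CUBIC))"
```

```text
time: 10.83
tcp_pos: [566.4, 78.7, 144.3]
ee_rot: [-0.0, 0.575, 0.818, -0.0]
ft_force: [0.4, -0.0, -4.6]
finger_gap: 14.8
gripper_force: 59.3
10.8833 [566.4  78.7 144.3] [-0.6  0.6  0.5  1.8 -0.4  0.8  0.4]
shaft_top [322.3 106. ] 0.75 [541.7 154.5 108. ]
drive_pin [323.4 175.3] 0.88 [557.  114.2  98. ]
shaft_top drive_pin dist 43.1 ang -69.1
```

View pics/w8c.png

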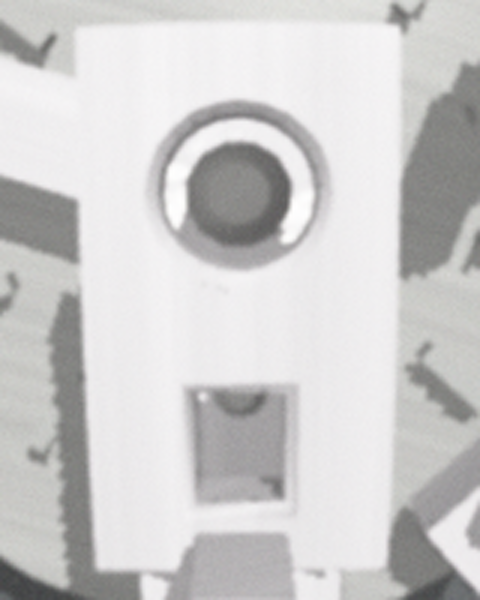

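Shaft and hole are now concentric at (320,104), and the pin shows centred sideways under the slot's front edge (320,173). The camera is right above the hole, so I'll descend straight down.

```bash
python3 -m pendant '[[[0,0,0.008],0],[[0,0,0.008],0],[[0,0,0.008],0],[[0,0,0.003],0],[[0,0,0],0]]'; python3 -m pendant '[[[0,0,0.003],0],[[0,0,0.003],0],[[0,0,0.003],0],[[0,0,0],0]]'
```

```text
time: 11.4
tcp_pos: [566.0, 78.5, 116.0]
ee_rot: [-0.001, 0.575, 0.818, -0.001]
ft_force: [-0.4, -0.3, -4.0]
finger_gap: 15.0
gripper_force: 59.3
time: 11.73
tcp_pos: [566.4, 78.7, 107.8]
ee_rot: [-0.0, 0.575, 0.818, -0.0]
ft_force: [-0.3, 0.4, -4.9]
finger_gap: 15.2
gripper_force: 59.3
```

```bash
python3 -m pendant '[[[0,0,0.004],0],[[0,0,0.004],0],[[0,0,0.003],0],[[0,0,0.001],0],[[0,0,0],0]]'; python3 -m pendant '[[[0,0,0.001],0],[[0,0,0.001],0],[[0,0,0],0]]'
```

```text
time: 12.15
tcp_pos: [566.4, 78.6, 95.9]
ee_rot: [-0.0, 0.575, 0.818, -0.0]
ft_force: [-0.4, 0.4, -4.6]
finger_gap: 15.1
gripper_force: 59.4
time: 12.4
tcp_pos: [566.6, 78.7, 94.2]
ee_rot: [-0.0, 0.575, 0.818, -0.0]
ft_force: [-0.2, -0.2, -4.5]
finger_gap: 14.8
gripper_force: 59.4
```

```bash
python3 -m pendant '[[[0,0,0.001],0],[[0,0,0.001],0],[[0,0,0],0]]';  python3 -m pendant '[[[0,0,0.001],0],[[0,0,0],0]]'
```

```text
time: 12.65
tcp_pos: [567.3, 78.9, 93.4]
ee_rot: [0.0, 0.575, 0.818, 0.001]
ft_force: [-3.0, 0.4, 15.1]
finger_gap: 14.8
gripper_force: 62.2
time: 12.82
tcp_pos: [567.8, 79.0, 93.3]
ee_rot: [0.001, 0.575, 0.818, 0.001]
ft_force: [-6.1, 1.4, 30.8]
finger_gap: 14.4
gripper_force: 64.8
```

Seated: contact came at TCP z 93.4, as predicted. I'll ease off, release and rise.

```bash
python3 -m pendant '[[[0,0,-0.002],0],[[0,0,0],0]]'; python3 -m pendant '[[[0,0,0],0],[[0,0,0],0],[[0,0,0],0],[[0,0,0],0]]' 0.045; python3 -m pendant '[[[0,0,-0.02],0],[[0,0,-0.03],0],[[0,0,-0.03],0],[[0,0,-0.025],0],[[0,0,0],0],[[0,0,0],0]]'
python3 m2.py pics/w9.png shaft_top 108 rib 106 grip 122 handle 74 ; python3 -c "
import cv2;im=cv2.imread('pics/w9.png');cv2.imwrite('pics/w9c.png',im)"
```

```text
time: 12.98
tcp_pos: [566.8, 78.8, 93.8]
ee_rot: [0.0, 0.575, 0.818, 0.0]
ft_force: [0.7, 0.2, -3.4]
finger_gap: 15.1
gripper_force: 59.3
time: 13.32
tcp_pos: [566.6, 78.7, 93.2]
ee_rot: [0.0, 0.575, 0.818, -0.0]
ft_force: [-0.5, 0.5, 0.1]
finger_gap: 45.1
gripper_force: 0.0
time: 13.82
tcp_pos: [567.1, 78.9, 199.4]
ee_rot: [0.001, 0.575, 0.818, 0.001]
ft_force: [-0.2, 0.4, -1.4]
finger_gap: 45.1
gripper_force: 0.0
13.8667 [567.1  78.9 199.4] [-0.6  0.5  0.5  1.8 -0.3  0.9  0.4]
shaft_top [319.  104.5] 0.84 [540.4 154.5 108. ]
rib [321.  203.2] 0.86 [568.3  81.8 106. ]
grip [315.6 291.2] 0.74 [589.1  10.8 122. ]
handle [320.1 102.7] 0.67 [540.8 156.   74. ]
shaft_top rib dist 77.9 ang -69.0
shaft_top grip dist 151.7 ang -71.3
rib grip dist 74.0 ang -73.7
shaft_top handle dist 1.6 ang 76.7
rib handle dist 79.2 ang 110.3
grip handle dist 153.1 ang 108.4
```

View pics/w9c.png

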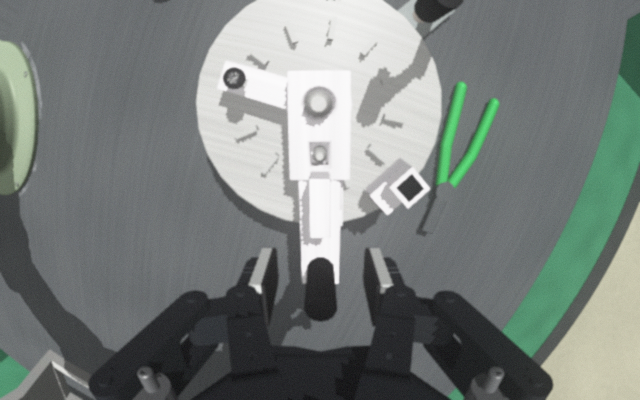

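The wrist picture shows the handle fitted: shaft through the hole (319,102), pin in the slot (319,153), grip at (319,285). Next I'll move back 70 mm and take the grip.

```bash
python3 -m pendant '[[[-0.025,0,0],0],[[-0.025,0,0],0],[[-0.020,0,0],0],[[0,0,0.01],0],[[0,0,0.025],0],[[0,0,0.025],0],[[0,0,0.02],0],[[0,0,0.010],0],[[0,0,0],0]]'; python3 -m pendant '[[[0,0,0],0],[[0,0,0],0],[[0,0,0],0],[[0,0,0],0],[[0,0,0],0]]' 0;python3 go.py 590 12 108 1
```

```text
time: 14.82
tcp_pos: [589.0, 12.9, 105.9]
ee_rot: [-0.001, 0.575, 0.818, -0.001]
ft_force: [0.4, -0.5, 0.3]
finger_gap: 45.2
gripper_force: 0.0
time: 15.23
tcp_pos: [590.9, 12.8, 109.2]
ee_rot: [0.001, 0.575, 0.818, 0.0]
ft_force: [-0.2, -1.5, 5.2]
finger_gap: 24.5
gripper_force: 59.0
pos [590.9  12.8 109.2] yaw_y 19.82 tilt [ 0.002  0.    -1.   ]
[[-0.0004, -0.0011, 0.0012], 0.0]
```

```bash
python3 -m pendant '[[[0.0003,-0.009,0],0.06],[[0.0003,-0.009,0],0.06],[[0.0003,-0.009,0],0.06],[[0.0003,-0.009,0],0.06],[[0.0003,-0.009,0],0.06],[[0.0003,-0.009,0],0.06],[[0.0003,-0.009,0],0.06],[[0.0003,-0.009,0],0.06],[[0.0003,-0.009,0],0.06],[[0.0003,-0.009,0],0.06],[[0,0,0],0],[[0,0,0],0]]'
cat > ang.py <<'E'
from h import *
s=robot.get_state();M=T();p=M[:3,3];d=p[:2]-[540.5,154.3];f=np.array(s["ft_force"])
print("t",s["time"],"r",np.hypot(*d).round(1),"ang",np.degrees(np.arctan2(d[1],d[0])).round(2),"yaw-90",(np.degrees(np.arctan2(M[1,1],M[0,1]))-90).round(2),"F tool",(M[:3,:3].T@f).round(1),"z",p[2].round(1))
E
python3 ang.py
```

```text
time: 16.23
tcp_pos: [502.2, 8.4, 109.2]
ee_rot: [0.001, 0.791, 0.611, 0.001]
ft_force: [1.1, -6.8, 6.4]
finger_gap: 24.7
gripper_force: 59.7
t 16.2333 r 150.8 ang -104.72 yaw-90 -104.65 F tool [-6.3  2.8 -6.4] z 109.2
```

```bash
python3 -m pendant '[[[0,-0.0045,0],0.03],[[0,-0.003,0],0.02],[[0,0,0],0]]'; python3 ang.py;  python3 -m pendant '[[[0,-0.003,0],0.02],[[0,0,0],0],[[0,0,0],0]]'; python3 ang.py
```

```text
time: 16.48
tcp_pos: [495.0, 10.4, 109.1]
ee_rot: [0.001, 0.807, 0.591, 0.001]
ft_force: [0.2, -6.7, 8.1]
finger_gap: 24.5
gripper_force: 59.9
t 16.4833 r 150.9 ang -107.56 yaw-90 -107.58 F tool [-6.3  2.2 -8.1] z 109.1
time: 16.73
tcp_pos: [492.3, 11.2, 109.1]
ee_rot: [0.001, 0.812, 0.583, 0.001]
ft_force: [0.5, -5.5, 8.5]
finger_gap: 24.8
gripper_force: 60.0
t 16.7333 r 151.0 ang -108.62 yaw-90 -108.65 F tool [-5.   2.3 -8.5] z 109.1
```

```bash
python3 -m pendant '[[[0,-0.003,0],0.02],[[0,0,0],0]]'; python3 ang.py;  python3 -m pendant '[[[0,-0.003,0],0.02],[[0,0,0],0]]'; python3 ang.py
```

```text
time: 16.9
tcp_pos: [489.3, 12.2, 109.1]
ee_rot: [0.001, 0.818, 0.575, 0.001]
ft_force: [1.3, -5.3, 9.9]
finger_gap: 24.9
gripper_force: 60.0
t 16.9 r 151.0 ang -109.81 yaw-90 -109.86 F tool [-4.6  3.1 -9.8] z 109.1
time: 17.07
tcp_pos: [486.5, 13.3, 109.1]
ee_rot: [0.001, 0.824, 0.566, 0.001]
ft_force: [0.4, -5.0, 9.5]
finger_gap: 25.0
gripper_force: 60.0
t 17.0667 r 151.0 ang -110.96 yaw-90 -111.0 F tool [-4.5  2.2 -9.5] z 109.1
```

```bash
python3 -m pendant '[[[0,-0.003,0],0.02],[[0,0,0],0]]'; python3 ang.py;  python3 -m pendant '[[[0,-0.002,0],0.013],[[0,0,0],0]]'; python3 ang.py
```

```text
time: 17.23
tcp_pos: [484.4, 14.1, 109.2]
ee_rot: [0.001, 0.83, 0.558, 0.001]
ft_force: [4.4, -7.2, 4.4]
finger_gap: 24.7
gripper_force: 59.6
t 17.2333 r 151.0 ang -111.82 yaw-90 -112.14 F tool [-5.   6.8 -4.4] z 109.2
time: 17.4
tcp_pos: [483.2, 14.5, 109.2]
ee_rot: [0.002, 0.833, 0.553, 0.002]
ft_force: [7.6, -9.5, 0.6]
finger_gap: 25.0
gripper_force: 59.4
t 17.4 r 151.1 ang -112.29 yaw-90 -112.86 F tool [-5.8 10.7 -0.5] z 109.2
```

```bash
python3 -m pendant '[[[0,-0.003,0],0.01],[[0,0,0],0],[[0,0,0],0]]'; python3 ang.py
```

```text
time: 17.65
tcp_pos: [481.9, 15.1, 109.5]
ee_rot: [0.003, 0.836, 0.549, 0.002]
ft_force: [16.4, -12.6, -5.1]
finger_gap: 24.7
gripper_force: 59.4
t 17.65 r 151.1 ang -112.84 yaw-90 -113.41 F tool [-5.  20.   5.2] z 109.5
```

```bash
python3 -m pendant '[[[0.0002,0.009,0],-0.06],[[0.0002,0.009,0],-0.06],[[0.0002,0.009,0],-0.06],[[0.0002,0.009,0],-0.06],[[0.0002,0.009,0],-0.06],[[0.0002,0.009,0],-0.06],[[0.0002,0.009,0],-0.06],[[0.0002,0.009,0],-0.06],[[0.0002,0.009,0],-0.06],[[0.0002,0.009,0],-0.06],[[0.0002,0.009,0],-0.06]]'; python3 ang.py;python3 -m pendant '[[[0.0002,0.006,0],-0.04],[[0,0,0],0],[[0,0,0],0]]'; python3 ang.py
```

```text
time: 18.57
tcp_pos: [576.1, 8.3, 109.1]
ee_rot: [0.0, 0.611, 0.791, 0.0]
ft_force: [-3.1, -0.3, 7.5]
finger_gap: 24.7
gripper_force: 60.9
t 18.5667 r 150.2 ang -76.31 yaw-90 -75.39 F tool [ 0.5 -3.  -7.5] z 109.1
time: 18.82
tcp_pos: [582.3, 10.1, 109.2]
ee_rot: [0.001, 0.596, 0.803, 0.001]
ft_force: [1.5, -2.2, 5.6]
finger_gap: 25.3
gripper_force: 60.7
t 18.8167 r 150.1 ang -73.84 yaw-90 -73.22 F tool [-2.6  0.9 -5.6] z 109.2
```

```bash
python3 -m pendant '[[[0.0001,0.006,0],-0.04],[[0,0.003,0],-0.02],[[0,0,0],0]]'; python3 ang.py;python3 -m pendant '[[[0,0.002,0],-0.013],[[0,0,0],0]]'; python3 ang.py;python3 -m pendant '[[[0,0.002,0],-0.013],[[0,0,0],0]]'; python3 ang.py
```

```text
time: 19.07
tcp_pos: [590.6, 12.9, 109.2]
ee_rot: [0.001, 0.571, 0.821, 0.0]
ft_force: [-0.3, -2.6, 7.5]
finger_gap: 24.6
gripper_force: 60.8
t 19.0667 r 150.0 ang -70.48 yaw-90 -69.71 F tool [-2.3 -1.2 -7.5] z 109.2
time: 19.23
tcp_pos: [592.2, 13.5, 109.1]
ee_rot: [0.001, 0.567, 0.824, 0.0]
ft_force: [-0.0, -2.8, 7.0]
finger_gap: 24.9
gripper_force: 60.9
t 19.2333 r 150.0 ang -69.85 yaw-90 -69.01 F tool [-2.7 -1.  -7. ] z 109.1
time: 19.4
tcp_pos: [594.0, 14.1, 109.1]
ee_rot: [0.001, 0.561, 0.828, 0.0]
ft_force: [0.2, -2.2, 7.2]
finger_gap: 24.8
gripper_force: 60.8
t 19.4 r 150.0 ang -69.1 yaw-90 -68.27 F tool [-2.1 -0.6 -7.2] z 109.1
```

```bash
python3 -m pendant '[[[0,0.002,0],-0.013],[[0,0,0],0]]'; python3 ang.py;python3 -m pendant '[[[0,0.002,0],-0.013],[[0,0,0],0]]'; python3 ang.py;python3 -m pendant '[[[0,0.002,0],-0.013],[[0,0,0],0]]'; python3 ang.py
```

```text
time: 19.57
tcp_pos: [595.6, 14.7, 109.1]
ee_rot: [0.0, 0.556, 0.831, 0.0]
ft_force: [-2.5, -3.3, 9.0]
finger_gap: 24.5
gripper_force: 61.0
t 19.5667 r 150.1 ang -68.47 yaw-90 -67.53 F tool [-2.1 -3.6 -9. ] z 109.1
time: 19.73
tcp_pos: [597.2, 15.3, 109.1]
ee_rot: [0.0, 0.55, 0.835, -0.0]
ft_force: [-3.2, -4.6, 9.3]
finger_gap: 25.0
gripper_force: 61.1
t 19.7333 r 150.1 ang -67.81 yaw-90 -66.79 F tool [-3.  -4.8 -9.3] z 109.1
time: 19.9
tcp_pos: [598.9, 16.1, 109.1]
ee_rot: [0.0, 0.545, 0.838, -0.0]
ft_force: [-3.8, -4.1, 9.4]
finger_gap: 24.6
gripper_force: 61.1
t 19.9 r 150.1 ang -67.09 yaw-90 -66.04 F tool [-2.2 -5.2 -9.4] z 109.1
```

```bash
python3 -m pendant '[[[0,0.002,0],-0.013],[[0,0,0],0],[[0,0,0],0]]'; python3 ang.py
python3 - <<'E'
from h import *
a=eyes.snapshot("top");cv2.imwrite("pics/top10.png",a)
w=eyes.snapshot("wrist")
c=lambda i:cv2.resize(i,(320*1,200))
t0=cv2.imread("pics/top1.png")
f=lambda i:cv2.resize(i[130:250,220:380],(400,300),interpolation=cv2.INTER_CUBIC)
out=np.vstack([np.hstack([f(t0),f(a)]),np.hstack([cv2.resize(w,(480,300)),np.zeros((300,320,3),np.uint8)])])
cv2.imwrite("pics/cmp10.png",out)
E
```

```text
time: 20.15
tcp_pos: [600.7, 16.9, 109.0]
ee_rot: [0.0, 0.54, 0.842, -0.0]
ft_force: [-3.1, -4.2, 9.9]
finger_gap: 24.2
gripper_force: 61.1
t 20.15 r 150.0 ang -66.33 yaw-90 -65.34 F tool [-2.5 -4.5 -9.9] z 109.0
```

View pics/cmp10.png

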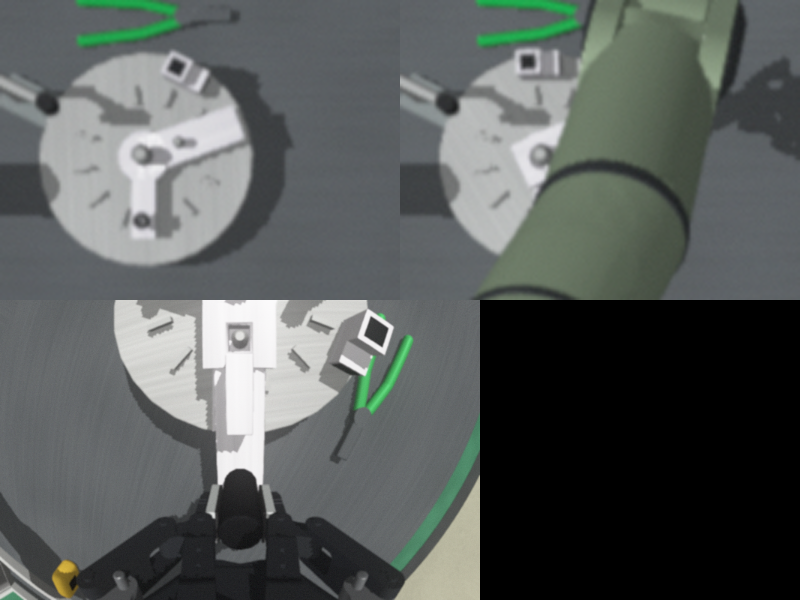

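Run:
```python
from h import *
def Tm(p,yaw):
    a=np.radians(yaw);M=np.eye(4);M[:3,1]=[np.cos(a),np.sin(a),0];M[:3,0]=[-np.sin(a),np.cos(a),0];M[:3,2]=[0,0,-1];M[:3,3]=p;return M
for px,M in(([409.5,187],Tm([567.1,78.9,199.4],19.7)),([500,42.5],Tm([600.7,16.9,109],24.66))):
    q=atz("wrist",px,97,M)[:2];
    for c in([540.5,154.3],[541,153]): d=q-c;print(q.round(1),np.hypot(*d).round(1),np.degrees(np.arctan2(d[1],d[0])).round(2))
```

```text
[634.5 117.5] 100.9 -21.38
[634.5 117.5] 100.0 -20.79
[640.  169.2] 100.6 8.51
[640.  169.2] 100.3 9.29
```

Plate turned about 30°: the tube corner went from -21° to +9° around the axis. I'll feel for the hard stop in small steps.

```bash
for i in 1; do python3 -m pendant '[[[0,0.0015,0],-0.01],[[0,0,0],0]]' >/dev/null; python3 ang.py; done; python3 -m pendant '[[[0,0.0015,0],-0.01],[[0,0,0],0]]'>/dev/null; python3 ang.py
```

```text
t 20.4167 r 150.0 ang -65.76 yaw-90 -64.74 F tool [-2.9 -5.1 -9.5] z 109.1
t 20.5833 r 150.0 ang -65.19 yaw-90 -64.16 F tool [-2.4 -5.  -9.3] z 109.0
```

```bash
python3 -m pendant '[[[0,0.002,0],-0.013],[[0,0,0],0]]' >/dev/null; python3 ang.py; python3 -m pendant '[[[0,0.002,0],-0.01],[[0,0,0],0]]'>/dev/null; python3 ang.py;  python3 -m pendant '[[[0,0.002,0],-0.01],[[0,0,0],0]]'>/dev/null; python3 ang.py
```

```text
t 20.75 r 150.0 ang -64.4 yaw-90 -63.4 F tool [-3.1 -5.7 -8.6] z 109.0
t 20.9167 r 150.0 ang -63.7 yaw-90 -62.84 F tool [ -1.4  -6.  -10.7] z 109.0
t 21.0833 r 150.0 ang -63.1 yaw-90 -62.28 F tool [ -0.9  -8.8 -10.7] z 109.0
```

```bash
python3 -m pendant '[[[0,0.002,0],-0.007],[[0,0,0],0]]' >/dev/null; python3 ang.py; python3 -m pendant '[[[0,0.002,0],-0.007],[[0,0,0],0]]'>/dev/null; python3 ang.py;python3 -m pendant '[[[0,0.0015,0],-0.005],[[0,0,0],0]]'>/dev/null; python3 ang.py
python3 - <<'E'
from h import *
s=robot.get_state();M=T();w=eyes.snapshot("wrist");cv2.imwrite("pics/w11.png",w);np.save("M11.npy",M)
E
```

```text
t 21.25 r 150.0 ang -62.74 yaw-90 -61.91 F tool [  0.4 -16.3 -15.1] z 108.9
t 21.4167 r 150.1 ang -62.42 yaw-90 -61.54 F tool [  0.5 -22.4 -21.4] z 108.8
t 21.5833 r 150.2 ang -62.25 yaw-90 -61.29 F tool [  1.8 -28.9 -25.2] z 108.8
```

View pics/w11.png

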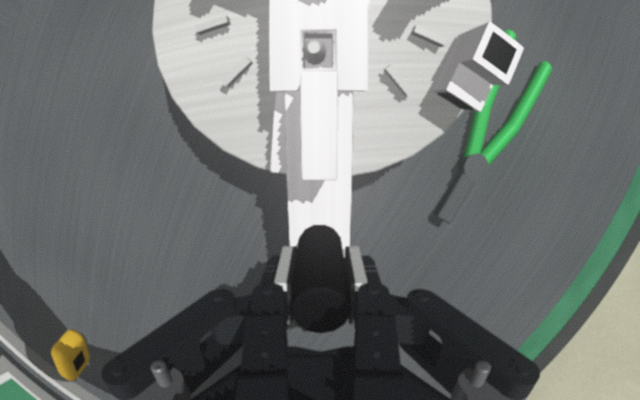

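```bash
python3 - <<'E'
from h import *
M=np.load("M11.npy");q=atz("wrist",[497.5,53.5],97,M)[:2]
for c in([540.5,154.3],[541,153]): d=q-c;print(q.round(1),np.hypot(*d).round(1),np.degrees(np.arctan2(d[1],d[0])).round(2))
E
python3 -m pendant '[[[0.0003,-0.009,0],0.06],[[0.0003,-0.009,0],0.06],[[0.0003,-0.009,0],0.06],[[0.0003,-0.009,0],0.06],[[0.0003,-0.009,0],0.06],[[0.0003,-0.009,0],0.06],[[0.0003,-0.009,0],0.06],[[0.0003,-0.009,0],0.06],[[0.0003,-0.009,0],0.06],[[0.0003,-0.009,0],0.06],[[0.0003,-0.009,0],0.06],[[0.0003,-0.009,0],0.06]]' >/dev/null; python3 ang.py; python3 -m pendant '[[[0.0003,-0.009,0],0.05],[[0.0003,-0.009,0],0.05],[[0,-0.003,0],0.02],[[0,0,0],0]]'>/dev/null;python3 ang.py
```

```text
[640.1 169. ] 100.7 8.38
[640.1 169. ] 100.4 9.15
t 22.6333 r 150.3 ang -102.03 yaw-90 -102.72 F tool [-13.8   1.7  -8.7] z 109.2
t 22.9667 r 150.3 ang -110.08 yaw-90 -109.57 F tool [-17.1   4.3 -10. ] z 109.2
```

```bash
python3 -m pendant '[[[-0.001,-0.003,0],0.02],[[0,-0.003,0],0.02],[[0,0,0],0]]'>/dev/null;python3 ang.py; python3 -m pendant '[[[0,-0.003,0],0.02],[[0,0,0],0]]'>/dev/null;python3 ang.py; python3 -m pendant '[[[0,-0.002,0],0.01],[[0,0,0],0]]'>/dev/null;python3 ang.py
```

```text
t 23.2167 r 150.4 ang -111.89 yaw-90 -111.8 F tool [-9.9 10.7 -2.9] z 109.3
t 23.3833 r 150.4 ang -112.54 yaw-90 -112.93 F tool [-8.8 20.3  4.3] z 109.4
t 23.55 r 150.4 ang -112.89 yaw-90 -113.48 F tool [-9.5 24.8  7.3] z 109.6
```

```bash
python3 -m pendant '[[[0.0002,0.009,0],-0.06],[[0.0002,0.009,0],-0.06],[[0.0002,0.009,0],-0.06],[[0.0002,0.009,0],-0.06],[[0.0002,0.009,0],-0.06],[[0.0002,0.009,0],-0.06],[[0.0002,0.009,0],-0.06],[[0.0002,0.009,0],-0.06],[[0.0002,0.009,0],-0.06],[[0.0002,0.009,0],-0.06],[[0.0002,0.009,0],-0.06],[[0.0002,0.009,0],-0.06]]' >/dev/null; python3 ang.py; python3 -m pendant '[[[0.0002,0.009,0],-0.06],[[0.0002,0.009,0],-0.06],[[0,0,0],0],[[0,0,0],0]]'>/dev/null;python3 ang.py
```

```text
t 24.55 r 149.1 ang -72.85 yaw-90 -71.95 F tool [-1.8 -4.  -8.5] z 109.1
t 24.8833 r 149.0 ang -65.75 yaw-90 -65.18 F tool [-4.  -0.7 -6.5] z 109.2
```

```bash
python3 -m pendant '[[[0,0.004,0],-0.025],[[0,0.003,0],-0.02],[[0,0,0],0]]'>/dev/null;python3 ang.py; python3 -m pendant '[[[0,0.003,0],-0.015],[[0,0,0],0]]'>/dev/null;python3 ang.py; python3 -m pendant '[[[0,0.002,0],-0.01],[[0,0,0],0]]'>/dev/null;python3 ang.py
```

```text
t 25.1333 r 149.1 ang -63.47 yaw-90 -62.57 F tool [-3.2 -4.9 -9.4] z 109.1
t 25.3 r 149.2 ang -62.89 yaw-90 -61.79 F tool [ -2.  -14.7 -15.4] z 109.0
t 25.4667 r 149.2 ang -62.56 yaw-90 -61.27 F tool [ -0.9 -20.7 -20.5] z 109.0
```

```bash
python3 -m pendant '[[[0,0.001,0],0],[[0,0,0],0]]'>/dev/null;python3 ang.py; python3 -m pendant '[[[0.0003,-0.009,0],0.06],[[0.0003,-0.009,0],0.06],[[0.0003,-0.009,0],0.06],[[0.0003,-0.009,0],0.06],[[0.0002,-0.009,0],0.06],[[0.0002,-0.009,0],0.06],[[0.0002,-0.009,0],0.06],[[0.0002,-0.009,0],0.06],[[0.0002,-0.009,0],0.06],[[0.0002,-0.009,0],0.06],[[0.0002,-0.009,0],0.06],[[0.0002,-0.009,0],0.06]]' >/dev/null; python3 ang.py; python3 -m pendant '[[[0,-0.009,0],0.055],[[0,-0.009,0],0.055],[[-0.0005,-0.004,0],0.025],[[0,0,0],0]]'>/dev/null;python3 ang.py
```

```text
t 25.6333 r 149.2 ang -62.48 yaw-90 -61.33 F tool [ -0.3 -26.8 -23.8] z 108.9
t 26.6333 r 150.1 ang -102.48 yaw-90 -102.7 F tool [-7.7  3.  -6.9] z 109.2
t 26.9667 r 150.3 ang -110.97 yaw-90 -110.37 F tool [-4.4  5.2 -5.5] z 109.2
```

```bash
python3 -m pendant '[[[-0.001,-0.003,0],0.02],[[0,0,0],0]]'>/dev/null;python3 ang.py; python3 -m pendant '[[[0,-0.002,0],0.013],[[0,0,0],0]]'>/dev/null;python3 ang.py
```

```text
t 27.1333 r 150.4 ang -111.66 yaw-90 -111.42 F tool [ 1.9  8.9 -0.4] z 109.2
t 27.3 r 150.4 ang -112.1 yaw-90 -112.15 F tool [ 2.6 13.3  4.9] z 109.3
```

```bash
python3 -m pendant '[[[0,-0.003,0],0.015],[[0,0,0],0]]'>/dev/null;python3 ang.py; python3 -m pendant '[[[0.0002,0.009,0],-0.06],[[0.0002,0.009,0],-0.06],[[0.0002,0.009,0],-0.06],[[0.0002,0.009,0],-0.06],[[0.0002,0.009,0],-0.06],[[0.0002,0.009,0],-0.06],[[0.0002,0.009,0],-0.06],[[0.0002,0.009,0],-0.06],[[0.0002,0.009,0],-0.06],[[0.0002,0.009,0],-0.06],[[0.0002,0.009,0],-0.06],[[0.0002,0.009,0],-0.06]]' >/dev/null; python3 ang.py; python3 -m pendant '[[[0.0002,0.009,0],-0.06],[[0.0002,0.009,0],-0.06],[[0,0,0],0],[[0,0,0],0]]'>/dev/null;python3 ang.py
```

```text
t 27.4667 r 150.4 ang -112.73 yaw-90 -113.01 F tool [ 1.7 21.9 10.5] z 109.5
t 28.4667 r 149.8 ang -72.86 yaw-90 -71.55 F tool [ 0.7 -2.  -6.7] z 109.1
t 28.8 r 149.8 ang -65.84 yaw-90 -64.78 F tool [-2.   0.6 -5.2] z 109.2
```

```bash
python3 -m pendant '[[[0,0.004,0],-0.025],[[0,0.003,0],-0.02],[[0,0,0],0]]'>/dev/null;python3 ang.py; python3 -m pendant '[[[0,0.003,0],-0.015],[[0,0,0],0]]'>/dev/null;python3 ang.py
```

```text
t 29.05 r 149.9 ang -63.4 yaw-90 -62.17 F tool [-1.3 -2.4 -8.7] z 109.2
t 29.2167 r 149.9 ang -62.77 yaw-90 -61.38 F tool [ -1.9 -10.7 -13.1] z 109.0
```

Pushing to the same load as before, then easing off, releasing and looking.

```bash
python3 -m pendant '[[[0,0.003,0],-0.01],[[0,0.001,0],0],[[0,0,0],0]]'>/dev/null;python3 ang.py; python3 -m pendant '[[[0,-0.003,0],0],[[0,-0.001,0],0],[[0,0,0],0]]'>/dev/null;python3 ang.py; python3 -m pendant '[[[0,0,0],0],[[0,0,0],0],[[0,0,0],0],[[0,0,0],0]]' 0.045; python3 -m pendant '[[[0,0,-0.015],0],[[0,0,-0.025],0],[[0,0,-0.025],0],[[0,0,-0.025],0],[[0,0,-0.02],0],[[0.025,0,0],0],[[0.025,0,0],0],[[0.02,0,0],0],[[0,0,0],0],[[0,0,0],0]]'
python3 m2.py pics/w12.png shaft_top 108 drive_pin 98 grip 122
```

```text
t 29.4667 r 150.0 ang -62.21 yaw-90 -60.91 F tool [  0.4 -25.2 -24.7] z 108.9
t 29.7167 r 149.9 ang -62.61 yaw-90 -60.87 F tool [-2.1 -6.5 -9.2] z 109.1
time: 30.05
tcp_pos: [609.8, 22.5, 108.3]
ee_rot: [0.0, 0.506, 0.863, 0.0]
ft_force: [0.2, 0.1, 0.1]
finger_gap: 44.8
gripper_force: 0.0
time: 30.88
tcp_pos: [575.3, 84.5, 218.4]
ee_rot: [-0.0, 0.505, 0.863, 0.0]
ft_force: [0.7, -0.1, -0.8]
finger_gap: 45.0
gripper_force: 0.0
30.9333 [575.3  84.5 218.4] [-0.6  0.5  0.5  1.8 -0.3  0.9  0.5]
shaft_top [322.9 106. ] 0.88 [539.6 154.9 108. ]
drive_pin [319.8 154.9] 0.81 [558.  117.1  98. ]
grip [318.5 281.8] 0.91 [611.4  19.7 122. ]
shaft_top drive_pin dist 42.1 ang -64.1
shaft_top grip dist 153.1 ang -62.0
drive_pin grip dist 111.1 ang -61.3
```

View pics/w12.png

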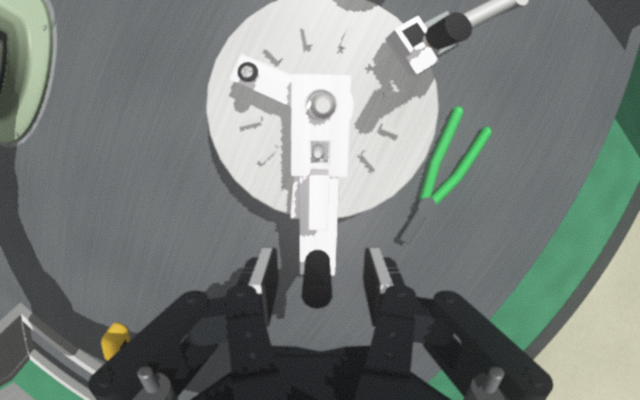

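Run:
```python
from h import *
M=T();q=atz("wrist",[412.5,34.5],97,M)[:2]
for c in([540.5,154.3],[541,153]): d=q-c;print(q.round(1),np.hypot(*d).round(1),np.degrees(np.arctan2(d[1],d[0])).round(2))
for c in("side","wrist"):
    eyes.snapshot(c)
    for t in("handle","index_plate"):
        m=recognise(t,c); print(c,t,m[0] if m else None)
```

```text
[575.2 247.8] 99.7 69.64
[575.2 247.8] 100.7 70.16
side handle {'box': [330.8, 196.8, 47.3, 32.1], 'conf': 0.56}
side index_plate {'box': [313.8, 189.8, 72.0, 56.0], 'conf': 0.9}
wrist handle {'box': [321.9, 189.6, 58.4, 231.1], 'conf': 0.57}
wrist index_plate {'box': [323.1, 109.2, 232.3, 215.5], 'conf': 0.93}
```

The plate has turned about 91° (three notches), the tube corner is under the torch, the handle is still fitted and the robot is clear of everything.

```bash
python3 -c "
from bench import robot
print(robot.job_done())"
```

```text
the job is handed in; nothing more can be done
None
```

The handle is fitted over the shaft and drive pin and was given three full strokes. The plate measures about 91° (three notches), the handle was left fitted, and the job was handed in at about 31 s with the gripper clear.

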